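Drain and cap the rinsed drinks dispenser

TASK

The steel drinks dispenser has just been rinsed: while its neck is still open, push the tap lever down to its stop so that it drains into the cup, then let the lever spring shut by itself. Then set the small ribbed snap cap on the open neck, press it straight down until it clicks over the bead, and keep pushing after the click until the cap has squeezed the rubber seal ring firmly down to its stop; finish there, the fingers still pushing on the cap and not letting go. Leave the cup, the wide flat jar lid and the storage jar where they are.

Things in the scene. Friction and masses are not known exactly. Their poses are not given: they have to be found in the camera images.
- dispenser: drinks dispenser, fixed to the counter: a steel tank 130 mm across on a four-legged wire stand, 260 mm high to its seal ring, with a plastic neck in the middle of the top and a black tap low on its front. Origin on the counter under the tank's axis; z up, the tap points along its -x. The tank's wall is straight up to 198 mm, then domes in to a collar 55 mm across from 240 to 252 mm height.
- neck (a point): point on the axis of the dispenser's upright neck, level with the top of the uncompressed seal ring, 260 mm above the counter; z up. The neck stands 19 mm above this point: 22 mm across at its bevelled top, 32 mm below, with a springy rounded bead 41 mm across centred 7 mm above this point. The cap's underside first meets the bead about 12 mm above this point.
- cap: the snap cap, loose, open side down on the counter: black plastic, ribbed round side, 50 mm across, 30 mm tall, 30 g, flat top, any yaw fits. Origin at the centre of its underside (rim), z up. A lip inside its rim snaps over the neck's bead: about 13 N, then the push drops (click) and the rim lands on the seal, about 0.5 mm below point neck; pushed fully home, 5 mm below.
- tap_lever (a joint): angle of the tap lever in rad: 0 at rest (shut, the lever slants 0.5 rad up from the level, away from the tank), grows as its tip goes down, 0.75 at its stop (0.25 rad below level). A spring always returns it; at 42 mm from the pivot it takes about 3 N to start and 8 N at the stop.
- tap_pivot (a point): the lever's pivot, on top of the tap, 138 mm above the counter, 103 mm from the tank's axis (38 mm clear of the tank's wall). Fixed to the dispenser.
- lever_tip (a point): middle of the upper edge of the lever's free end, 60 mm from the pivot; it moves with the lever. The lever is a black paddle 14 mm wide, 24 mm wide over its last 26 mm; its upper face lies 4 mm above the line from the pivot. At rest the tip is about 171 mm above the counter, at the stop about 128 mm.
- cup: white ceramic cup standing under the spout, 62 mm across, 62 mm tall. Origin at the centre of its underside. To be left alone.
- jar_lid: wide flat lid of a storage jar, loose on the counter, black plastic, 76 mm across, 14 mm tall. Origin at the centre of its underside. To be left alone; it and the cap may lie on either side of the dispenser.
- jar: glass clip-top storage jar, full, 90 mm across, 152 mm tall with its wire clip. Origin at the centre of its underside. To be left alone.
- seal (a joint): how far the black rubber seal ring round the foot of the neck (53 mm across) is squeezed down by the cap, in m: 0 free, 0.005 at its firm stop; springy, about 3 N per mm, so about 15 N of push squeezes it fully and it rises again when the push goes.
There are look-alikes about, which are no part of the job. Leave any green look-alike of the cap alone.

How it is judged (in metres and radians):
On the way, in this order (a step that is already met when the one before it is completed fails the run):
1. the tap lever is pushed down to its stop while the neck is open (value of joint tap_lever above 0.69 rad and distance between cap and neck above 0.06 m), for 0.1 s.
2. the lever has sprung back shut, let go (value of joint tap_lever below 0.06 rad and contact force between the fingers and tap_lever below 0.5 N and distance between cap and neck above 0.06 m), for 0.2 s.
3. the cap has clicked over the bead of the neck (z of cap in the frame of neck below 0.001 m and horizontal distance between cap and neck below 0.003 m and angle between cap's own z axis and vertical below 0.1 rad), for 0.1 s.
At the end, for the whole second after the job is handed in: The cap is snapped on the neck, within 3 mm of its axis, upright within 0.08 rad, and still pushed by the fingers (over 5 N) so that its underside is 3 mm or more below the free seal top; tap lever shut (under 0.06 rad); cup, jar lid and jar upright and within 20 mm of their starts (z of cap in the frame of neck below -0.003 m and horizontal distance between cap and neck below 0.003 m and angle between cap's own z axis and vertical below 0.08 rad and contact force between the fingers and cap above 5 N and linear speed of cap below 0.02 m/s and value of joint tap_lever below 0.06 rad and distance of each of cup, jar_lid, jar from where it was at the start of the episode below 0.02 m and angle between each of cup, jar's own z axis and vertical below 0.1 rad); the arm keeps its last pose, push and grip.
It fails at once if the cup is pushed away or knocked over (distance of cup from where it was at the start of the episode above 0.025 m or angle between cup's own z axis and vertical above 0.5 rad).
It fails at once if the jar lid is moved (distance of jar_lid from where it was at the start of the episode above 0.025 m).
It fails at once if the jar is pushed away or knocked over (distance of jar from where it was at the start of the episode above 0.025 m or angle between jar's own z axis and vertical above 0.5 rad).
It also fails if it takes over 54 s, if anything falls off the work surface, if the arm or the gripper's body presses on something with over 40 N, if the wrist force passes 120 N, or if a joint passes its speed limit or range.

ROBOT

A 6-joint arm with a two-finger parallel gripper is mounted at the origin on the work surface. World frame = base frame: x ahead of the robot, y to its left, z up, the work surface at z = 0. Lengths are in mm, angles in rad, forces in N, time in s.
With the tool pointing down it reaches from about 300 to 850 mm from the base axis. Payload 5.4 kg.
Tool frame: the origin (TCP) lies midway between the tips of the shut fingers; the grasp point (between the pads) lies 19 mm behind it; z points along the fingers, y is the line along which they close (so a half turn about z gives the same grasp; the last joint's range is limited). The gripper opens to 85 mm and grips with 20 to 120 N. Pads are 22 mm wide; open, the fingers measure 114 mm over their backs; the gripper's body (76 mm by 85 mm) begins 54 mm behind the grasp point. The pads swing forward as they close: fully open they stand 13 mm farther back than shut.
Start: joints at [0.982, 0.158, 1.597, -0, 1.386, -0.21], TCP at [212.647, 534.217, 231.299] pointing down, gripper open.
Joint ranges: [-2.91, 2.91], [-0.94, 2.29], [0.18, 2.7], [-1.29, 4.43], [0.17, 2.64], [-3, 3]. Speed limits (rad/s): [2.57, 2.57, 3.14, 3.14, 3.14, 3.14].

INTERFACE

Orientations are given as a 3x3 rotation matrix whose columns are the frame's x, y, z axes.
In Python, from plant import get_obs, imaging, manip, finder gives the robot as it stands. The module is installed in compiled form; this text tells all that it offers.
- The arm moves only by the tool carry_out, never from a script. Its argument "increments" is one flat list of numbers, 7 for each row, row after row: the shift along the tool's x, y, z in m, then the turn, a rotation vector about the tool's x, y, z in rad, then the opening, from 0 (shut) to 1 (fully open). In form: [tx, ty, tz, rx, ry, rz, hand, tx, ty, tz, rx, ry, rz, hand, ...]. A call has 1 to 10 rows; each row is the pose to reach, as a shift and turn from the pose commanded when the call began, along the tool's axes at that moment; what a row does not reach only later rows make up. A row lasts 1/12 s, in which the tool goes at most 41.7 mm and 7.16 degrees, less where a joint would pass 70% of its speed; a pose out of reach is approached as far as the arm can. A call with a gripper value outside its range is refused whole. The fingers move at their own pace and stop on an object; the grip force is fixed at half the most. Time passes only in rows, so rows that repeat a pose let the fingers close. It gives the time, the measured TCP pose, the force, the opening and the grip force at its end, in the units of the state.
- get_obs(): the state, without advancing time (a new reading comes with each control period).
- imaging.snapshot(name): name is "side" or "top"; returns (picture, depth): 420x560x3 uint8, red, green, blue; 420x560 float32, mm along the optical axis (not along the pixel's ray), 0 where there is no reading.
- imaging.calibration(name): a dict with "fov_y" (degrees; the focal length in pixels is half the picture's height over the tangent of half this angle, whatever the lens; pixels are square), "cx", "cy" (the principal point, pixels), "R" (3x3) and "t" (3): a world point X has camera coordinates R X + t. Camera axes: x right, y down, z forward; pixel columns grow to the right and rows downward; lengths in mm; the calibration is good to about 2 mm. A picture is of the moment at which its call begins. calibration takes no time and is no camera call.
- manip.hand_in(): hands the job in; it is judged then, once.
Trained networks look in the newest picture that a camera, given by its name, has taken for a name from the list of things; names that differ only in an ending like _2 or _b are one class to them, and where a whole thing is asked for, a point or a joint stands for the part that bears it (a point fixed in the world has none). Each returns a list of dicts, best first, with "score" (0 to 1); they miss things now and then, are a little off and sometimes report something else, mostly with a low value. They report only what shows in the picture. A call takes as long as a camera call. They do not tell look-alikes from the thing itself.
- finder.outline_of(camera, name): "region" (420x560 bool, what is visible of it) and "centre" ([row, column] in pixels, amid what is visible of it).
The state is a dict: "time_s": time; "joint_positions": joint angles; "qd": joint speeds; "joint_torque": joint torques, N m; "eef_pos": TCP position; "tool_rot": TCP orientation; "wrist_force": force on the tool from outside, world axes, zero at the start; "ft_torque": the same for the moment, N m; "grip_width": opening from 0.0 (shut) to 1.0 (fully open); "grip_force": force on a finger pad.
Only numpy, scipy, OpenCV 4.12 (cv2) and the standard library are available. Lean on these libraries where they do the work, as an engineer would, in place of code of your own. Each camera call takes 0.05 s, during which the arm holds its last target. There are 200 camera calls.

## Working session

There is one attempt and no reset: what is moved stays moved. The work goes in short steps, Python scripts to look and compute and a tool call to move; the robot and the scene stay as the last step left them, time stands still between calls to the robot, and variables do not carry over. Pictures are saved under pics/ and viewed, at most 10 in all, crops included, and the job is handed in when it is done.

Besides the shell and the picture viewer there is one more tool, called after "Emit:" by a JSON object that holds its "api" and its "payload", one argument or row to a line. carry_out: Moves the arm, as the interface text tells. Its arguments: {"type":"object","properties":{"increments":{"type":"array","items":{"type":"number"}}},"required":["increments"]}

```bash
mkdir -p pics; cat > h.py <<'E'
import numpy as np, cv2
from plant import get_obs, imaging, manip, finder
def cal(n):
    c=imaging.calibration(n); f=210/np.tan(np.radians(c["fov_y"])/2)
    return f,c["cx"],c["cy"],np.array(c["R"]),np.array(c["t"])
def cloud(n,dep):
    f,cx,cy,R,t=cal(n); v,u=np.mgrid[0:420,0:560]
    P=np.stack([(u-cx)/f*dep,(v-cy)/f*dep,dep],-1)
    W=(P-t)@R; W[dep<=0]=np.nan
    return W
E
python3 - <<'E'
from h import *
for n in("side","top"):
    p,d=imaging.snapshot(n); cv2.imwrite(f"pics/{n}0.png",p[:,:,::-1]); W=cloud(n,d); np.savez(f"{n}0.npz",p=p,W=W)
    print(n,cal(n), np.isfinite(W).mean())
    for o in("dispenser","neck","cap","tap_lever","cup","jar_lid","jar","seal"):
        for r in finder.outline_of(n,o)[:3]:
            m=r["region"]; w=W[m]; w=w[np.isfinite(w[:,0])]
            if len(w): print(n,o,round(r["score"],2),np.round(r["centre"]),m.sum(),"med",np.median(w,0).round(),"lo",np.percentile(w,3,axis=0).round(),"hi",np.percentile(w,97,axis=0).round(),p[m].mean(0).round())
s=get_obs(); print(s)
E
```

```text
side (np.float64(438.42382756643127), 277.9559580980999, 215.30797824360766, array([[ 0.7847256 , -0.61982404, -0.0048881 ],
       [-0.36147144, -0.45120469, -0.81593671],
       [ 0.50353166,  0.64205333, -0.57812056]]), array([-445.007738  ,  322.3882687 ,  967.01385176])) 0.9927763605442177
side dispenser 0.56 [209. 290.] 3711 med [590. -22. 168.] lo [512. -57.   1.] hi [662. 130. 267.] [92. 94. 90.]
side neck 0.76 [208. 291.] 3516 med [588. -25. 173.] lo [512. -57.  41.] hi [655.  36. 268.] [88. 90. 87.]
side cap 0.77 [237. 193.] 234 med [408. 202.  28.] lo [391. 189.   4.] hi [431. 231.  32.] [36. 38. 36.]
side cap 0.6 [227. 220.] 261 med [500. 198.  27.] lo [479. 183.  -1.] hi [543. 260.  33.] [ 67. 115.  75.]
side tap_lever 0.47 [213. 245.] 69 med [489.  29. 161.] lo [472.  23. 144.] hi [517.  42. 170.] [42. 44. 41.]
side cup 0.59 [251. 258.] 526 med [514.  24.  41.] lo [490.   3.   1.] hi [547.  59.  63.] [133. 135. 129.]
side jar_lid 0.98 [308. 308.] 647 med [ 493. -210.   13.] lo [ 461. -241.    4.] hi [ 528. -174.   16.] [34. 36. 34.]
side jar 0.73 [304. 403.] 2519 med [ 
[... 2052 characters left out ...]
69e-01]), 'qd': array([ 7.23062095e-05, -7.45968216e-04, -1.15765145e-03,  3.41257613e-04,
       -2.18919591e-03,  7.41323965e-04]), 'joint_torque': array([ 1.39331978e-04, -3.95995903e+01, -3.31705713e+01, -1.16260503e-04,
        6.61490903e-04, -1.02483892e-05]), 'eef_pos': array([212.64099602, 534.22273262, 231.30417739]), 'tool_rot': array([[-9.29118358e-01,  3.69782472e-01, -1.35825501e-05],
       [ 3.69782472e-01,  9.29118358e-01,  7.53529830e-06],
       [ 1.54062179e-05,  1.97859505e-06, -1.00000000e+00]]), 'wrist_force': array([ 0.45483982,  0.52844869, -0.8558476 ]), 'ft_torque': array([-0.04494932, -0.02267   ,  0.04631474]), 'grip_force': 0.0, 'grip_width': 0.9993072420031343}
```

```bash
python3 -c "
import cv2,numpy as np
a=cv2.imread('pics/side0.png');b=cv2.imread('pics/top0.png')
cv2.imwrite('pics/both.png',cv2.resize(np.vstack([a,b]),(400,600)))"
```

```text
(no output)
```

View pics/side0.png

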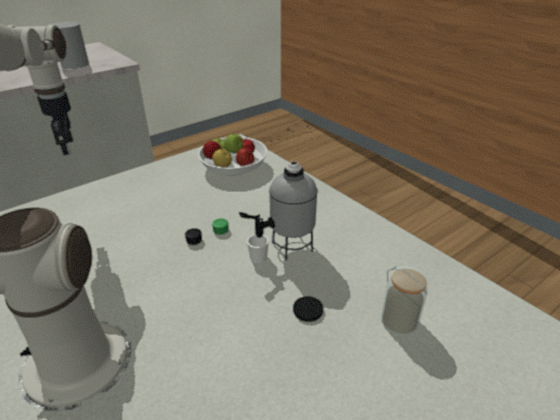

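View pics/top0.png

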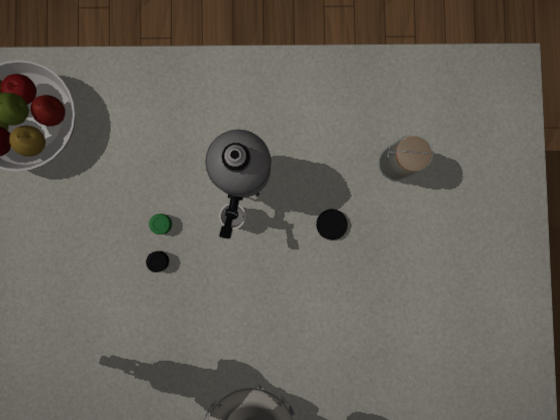

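The side picture shows the black cap at (row 237, col 193), its green look-alike at (227, 220), the lever at (213, 245) and the dispenser at about col 292. In the top picture the cap is at (261, 158), the neck at (155, 235) and the lever tip at (233, 226).

```bash
python3 - <<'E'
from h import *
from scipy.optimize import least_squares
def circ(P,r):
    # centre of a disc/annulus of known outer radius : minEnclosing
    c=least_squares(lambda q:np.hypot(*(P-q[:2]).T)-r,P.mean(0)).x; return c
for n in("side","top"):
    z=np.load(n+"0.npz"); W=z["W"]; x,y,h=np.moveaxis(W,-1,0)
    # tank wall points z 100..190 : r=65
    m=(h>110)&(h<192)&(np.hypot(x-612,y-0)<85)&(x>530)
    if m.sum()>50: 
        P=W[m][:,:2]; q=least_squares(lambda q:np.hypot(*(P-q).T)-65,[612,3],loss="soft_l1").x; print(n,"tank",m.sum(),q)
    # dome slices
    for lo,hi in((200,235),(254,264),(266,276),(276,284)):
        m=(h>lo)&(h<hi)&(np.hypot(x-612,y-0)<75); P=W[m]
        if m.sum()>8:
            mn=P.min(0);mx=P.max(0); c,r=cv2.minEnclosingCircle(P[:,:2].astype(np.float32)); print(n,lo,m.sum(),"enc",np.round(c,1),round(r,1),"mean",P.mean(0).round(1))
    for nm,c0 in(("cap",(413,209)),("green",(503,201))):
        m=(h>24)&(h<38)&(np.hypot(x-c0[0],y-c0[1])<40); P=W[m]; c,r=cv2.minEnclosingCircle(P[:,:2].astype(np.float32)); print(n,nm,m.sum(),"enc",np.round(c,1),round(r,1),"mean",P.mean(0).round(1))
    m=(h>122)&(h<180)&(x<535)&(x>440)&(abs(y-30)<35); P=W[m]; print(n,"lever",m.sum()); 
    o=np.argsort(P[:,0]); print(P[o][::max(1,len(o)//14)].round(0).tolist())
    c=P[:,:2].mean(0); u,s,v=np.linalg.svd(P[:,:2]-c); print(c,v[0])
E
```

```text
side tank 1248 [623.45201369   7.80435971]
side 200 852 enc [618.5   2.8] 63.4 mean [599.3 -21.1 218.9]
side 254 115 enc [622.9   4.8] 27.1 mean [613.6  -2.9 259.2]
side 266 66 enc [621.1   3.8] 18.4 mean [616.3  -1.6 271.2]
side 276 47 enc [622.3   4.1] 13.9 mean [621.3   4.  278.9]
side cap 154 enc [415.4 214.6] 27.4 mean [412.6 212.5  29.7]
side green 141 enc [503.1 206.7] 26.7 mean [502.2 204.7  29.8]
side lever 166
[[469.0, 27.0, 167.0], [473.0, 28.0, 171.0], [477.0, 26.0, 164.0], [482.0, 28.0, 158.0], [487.0, 22.0, 162.0], [494.0, 29.0, 152.0], [502.0, 26.0, 153.0], [508.0, 26.0, 150.0], [511.0, 18.0, 137.0], [514.0, 22.0, 124.0], [516.0, 15.0, 124.0], [518.0, 36.0, 130.0], [520.0, 16.0, 127.0], [523.0, 16.0, 126.0], [527.0, 16.0, 144.0], [534.0, 39.0, 141.0]]
[503.4949293   27.92620328] [ 0.97060745 -0.2406682 ]
top tank 302 [619.05463538   8.7246919 ]
top 200 1850 enc [623.2   3.8] 65.3 mean [6.150e+02 5.000e-01 2.221e+02]
top 254 262 enc [623.4   3.6] 26.7 mean [620.2   1.7 261.3]
top 266 162 enc [620.5   5.4] 22.9 mean [621.9   3.2 272.6]
top 276 195 enc [623.4   4.2] 15.3 mean [623.    4.1 280.2]
top cap 359 enc [415.1 211.8] 25.3 mean [415.  211.3  31.1]
top green 355 enc [504.3 204.3] 25.1 mean [504.2 203.9  31.3]
top lever 312
[[471.0, 24.0, 171.0], [475.0, 33.0, 170.0], [479.0, 24.0, 172.0], [483.0, 23.0, 162.0], [486.0, 41.0, 168.0], [490.0, 37.0, 164.0], [494.0, 37.0, 161.0], [500.0, 29.0, 158.0], [506.0, 30.0, 154.0], [513.0, 34.0, 151.0], [517.0, 26.0, 144.0], [521.0, 30.0, 145.0], [526.0, 34.0, 147.0], [530.0, 35.0, 145.0], [535.0, 15.0, 122.0]]
[501.90904594  29.273628  ] [-0.97800456  0.2085835 ]
```

Emit:
{"api": "carry_out", "payload": {
  "increments": [-0.434, -0.366, 0, 0, 0, -0.173, 0, -0.434, -0.366, 0, 0, 0, -0.173, 0, -0.434, -0.366, 0, 0, 0, -0.173, 0, -0.434, -0.366, 0, 0, 0, -0.173, 0, -0.434, -0.366, 0, 0, 0, -0.173, 0, -0.434, -0.366, 0, 0, 0, -0.173, 0, -0.434, -0.366, 0, 0, 0, -0.173, 0, -0.434, -0.366, 0, 0, 0, -0.173, 0, -0.434, -0.366, 0, 0, 0, -0.173, 0, -0.434, -0.366, 0, 0, 0, -0.173, 0]
}}

```text
time_s: 1.73
eef_pos: [408.9, 166.8, 231.7]
tool_rot: [[-0.979, 0.204, 0.001], [0.204, 0.979, 0.0], [-0.001, 0.0, -1.0]]
wrist_force: [0.8, 1.0, -0.5]
grip_width: -0.002
grip_force: 0.0
```

```bash
cat > goto.py <<'E'
import sys; from h import *
from scipy.spatial.transform import Rotation as Ro
x,y,z,yaw=map(float,sys.argv[1:5]); s=get_obs(); R=np.array(s["tool_rot"]); a=np.radians(yaw)
G=np.array([[np.cos(a),np.sin(a),0],[np.sin(a),-np.cos(a),0],[0,0,-1]])
print("t",s["time_s"],"pos",s["eef_pos"].round(1),"yaw",np.degrees(np.arctan2(R[1,0],R[0,0])).round(2),"F",s["wrist_force"].round(1),"w",round(s["grip_width"],3),"gf",s["grip_force"],"q",s["joint_positions"].round(2))
print("inc",(R.T@(np.array([x,y,z])-s["eef_pos"])/1000).round(4),Ro.from_matrix(R.T@G).as_rotvec().round(4))
E
python3 goto.py 481 33.5 200 168.2
```

```text
t 1.7333 pos [408.9 166.8 231.7] yaw 168.21 F [ 0.8  1.  -0.5] w -0.002 gf 0.0 q [ 0.11 -0.2   1.95  0.    1.39 -1.25]
inc [-0.0978 -0.1158  0.0317] [0.0004 0.001  0.0002]
```

Emit:
{"api": "carry_out", "payload": {
  "increments": [-0.098, -0.116, 0.015, 0, 0, 0, 0, -0.098, -0.116, 0.03, 0, 0, 0, 0, -0.098, -0.116, 0.03, 0, 0, 0, 0, -0.098, -0.116, 0.03, 0, 0, 0, 0, -0.098, -0.116, 0.03, 0, 0, 0, 0, -0.098, -0.116, 0.03, 0, 0, 0, 0, -0.098, -0.116, 0.03, 0, 0, 0, 0, -0.098, -0.116, 0.03, 0, 0, 0, 0]
}}

```text
time_s: 2.4
eef_pos: [480.3, 36.1, 201.7]
tool_rot: [[-0.979, 0.203, 0.0], [0.203, 0.979, 0.0], [-0.0, 0.0, -1.0]]
wrist_force: [0.7, 0.3, 0.1]
grip_width: -0.001
grip_force: 0.0
```

```bash
python3 goto.py 481 33.5 140 168.2; python3 - <<'E'
from h import *
p,d=imaging.snapshot("side"); cv2.imwrite("pics/s1.png",cv2.resize(p[130:280,170:370,::-1],(800,600),interpolation=cv2.INTER_CUBIC))
E
```

```text
t 2.4 pos [480.3  36.1 201.7] yaw 168.28 F [0.7 0.3 0.1] w -0.001 gf 0.0 q [-0.18 -0.06  1.89  0.    1.32 -1.54]
inc [-0.0012 -0.0024  0.0617] [0.0003 0.0004 0.0015]
```

View pics/s1.png

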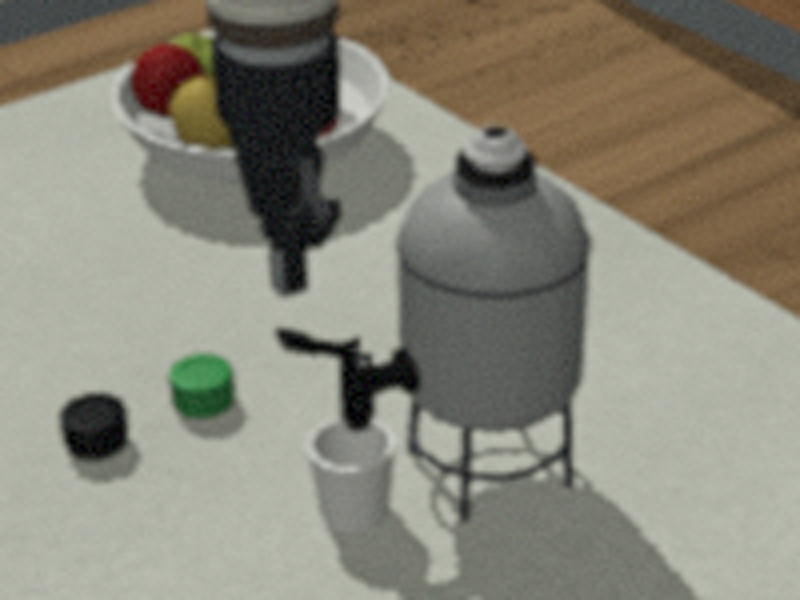

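The closed fingertip (290, 290 in the crop) is directly above the lever paddle (310, 343), and the neck is open. Next I push down.

Emit:
{"api": "carry_out", "payload": {
  "increments": [0, -0.002, 0.02, 0, 0, 0, 0, 0, -0.002, 0.035, 0, 0, 0, 0, 0, -0.002, 0.045, 0, 0, 0, 0, 0, -0.002, 0.055, 0, 0, 0, 0, 0, -0.002, 0.062, 0, 0, 0, 0, 0, -0.002, 0.066, 0, 0, 0, 0, 0, -0.002, 0.066, 0, 0, 0, 0, 0, -0.002, 0.066, 0, 0, 0, 0]
}}

```text
time_s: 3.12
eef_pos: [479.5, 34.0, 135.6]
tool_rot: [[-0.979, 0.204, -0.002], [0.204, 0.979, 0.001], [0.002, 0.001, -1.0]]
wrist_force: [-6.5, 2.4, 6.9]
grip_width: 0.001
grip_force: 4.2
```

Emit:
{"api": "carry_out", "payload": {
  "increments": [0, 0, 0.002, 0, 0, 0, 0, 0, 0, 0.004, 0, 0, 0, 0, 0, 0, 0.006, 0, 0, 0, 0, 0, 0, 0.006, 0, 0, 0, 0, 0, 0, 0.006, 0, 0, 0, 0]
}}

```text
time_s: 3.53
eef_pos: [479.9, 34.0, 132.6]
tool_rot: [[-0.979, 0.203, -0.001], [0.203, 0.979, 0.001], [0.001, 0.0, -1.0]]
wrist_force: [-14.7, 3.6, 25.2]
grip_width: 0.004
grip_force: 14.3
```

At the stop (force 25 N). Hold briefly, then lift.

Emit:
{"api": "carry_out", "payload": {
  "increments": [0, 0, 0, 0, 0, 0, 0, 0, 0, 0, 0, 0, 0, 0, 0, 0, -0.02, 0, 0, 0, 0, 0, 0, -0.045, 0, 0, 0, 0, 0, 0, -0.075, 0, 0, 0, 0, 0, 0, -0.09, 0, 0, 0, 0, 0, 0, -0.09, 0, 0, 0, 0, 0, 0, -0.09, 0, 0, 0, 0, 0, 0, -0.09, 0, 0, 0, 0]
}}

```text
time_s: 4.28
eef_pos: [479.4, 33.5, 218.0]
tool_rot: [[-0.979, 0.204, -0.002], [0.204, 0.979, 0.0], [0.002, -0.0, -1.0]]
wrist_force: [0.1, 0.7, -0.8]
grip_width: 0.005
grip_force: 0.0
```

```bash
python3 goto.py 415 212.5 100 180; python3 - <<'E'
from h import *
p,d=imaging.snapshot("side"); W=cloud("side",d); cv2.imwrite("pics/s2.png",cv2.resize(p[130:280,170:370,::-1],(400,300)))
for r in finder.outline_of("side","tap_lever")[:2]:
    w=W[r["region"]]; w=w[w[:,2]>140]; i=w[:,0].argsort()[:8]; print(r["score"],w[i].mean(0))
E
```

```text
t 4.2833 pos [479.4  33.5 218. ] yaw 168.23 F [ 0.1  0.7 -0.8] w 0.005 gf 0.0 q [-0.18 -0.08  1.87 -0.    1.35 -1.55]
inc [0.0994 0.1621 0.1181] [ 1.000e-04 -1.800e-03 -2.054e-01]
0.45 [471.26727619  32.34259439 167.84989968]
0.21 [471.46123695  31.44350882 168.26054022]
```

View pics/s2.png

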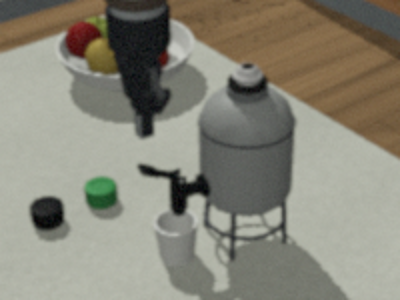

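The lever is back at rest (tip at 168 mm) and the cup stands where it was. Next I go above the cap.

Emit:
{"api": "carry_out", "payload": {
  "increments": [0.099, 0.162, 0, 0, 0, 0, 1, 0.099, 0.162, 0, 0, 0, 0, 1, 0.099, 0.162, 0, 0, 0, 0, 1, 0.099, 0.162, 0.05, 0, 0, 0, 1, 0.099, 0.162, 0.1, 0, 0, 0, 1, 0.099, 0.162, 0.118, 0, 0, 0, 1, 0.099, 0.162, 0.118, 0, 0, 0, 1, 0.099, 0.162, 0.118, 0, 0, 0, 1, 0.099, 0.162, 0.118, 0, 0, 0, 1, 0.099, 0.162, 0.118, 0, 0, 0, 1]
}}

```text
time_s: 5.22
eef_pos: [417.5, 211.9, 102.5]
tool_rot: [[-0.979, 0.205, 0.002], [0.205, 0.979, 0.0], [-0.002, 0.001, -1.0]]
wrist_force: [0.2, 0.4, 0.7]
grip_width: 0.997
grip_force: 0.0
```

```bash
python3 goto.py 415 212.5 4 168.2; python3 - <<'E'
from h import *
p,d=imaging.snapshot("side"); cv2.imwrite("pics/s3.png",cv2.resize(p[140:290,120:320,::-1],(800,600),interpolation=cv2.INTER_CUBIC)); W=cloud("side",d)
g=(np.hypot(W[...,0]-415,W[...,1]-212)<75)&(W[...,2]>60)&(W[...,2]<140)
P=W[g]; print(len(P))
for lo in range(70,140,6):
    q=P[(P[:,2]>=lo)&(P[:,2]<lo+6)]
    if len(q): print(lo,len(q),q.min(0).round(),q.max(0).round())
E
```

```text
t 5.2167 pos [417.5 211.9 102.5] yaw 168.19 F [0.2 0.4 0.7] w 0.997 gf 0.0 q [ 0.21  0.02  2.01 -0.    1.1  -1.15]
inc [0.0028 0.0001 0.0985] [ 0.0007  0.002  -0.0002]
83
112 5 [400. 163. 115.] [427. 256. 118.]
118 16 [395. 159. 118.] [429. 257. 123.]
124 23 [395. 156. 124.] [423. 260. 130.]
130 20 [396. 154. 130.] [421. 261. 136.]
136 19 [397. 152. 136.] [434. 265. 140.]
```

View pics/s3.png

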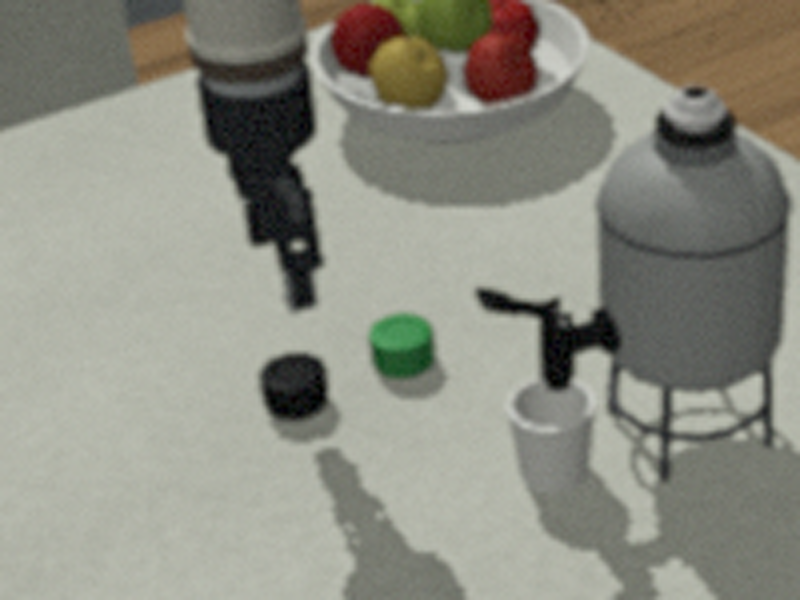

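The gripper is open above the black cap (295, 385 in the crop), clear of the green one. Next I descend, then close.

Emit:
{"api": "carry_out", "payload": {
  "increments": [0.0025, 0, 0.03, 0, 0.002, 0, 1, 0.0025, 0, 0.055, 0, 0.002, 0, 1, 0.0025, 0, 0.075, 0, 0.002, 0, 1, 0.0025, 0, 0.09, 0, 0.002, 0, 1, 0.0025, 0, 0.1, 0, 0.002, 0, 1, 0.0025, 0, 0.101, 0, 0.002, 0, 1, 0.0025, 0, 0.101, 0, 0.002, 0, 1]
}}

```text
time_s: 5.85
eef_pos: [414.8, 212.4, 1.1]
tool_rot: [[-0.979, 0.205, -0.001], [0.205, 0.979, 0.001], [0.001, 0.001, -1.0]]
wrist_force: [0.6, 0.2, -0.3]
grip_width: 1.002
grip_force: 0.0
```

Emit:
{"api": "carry_out", "payload": {
  "increments": [0, 0, 0, 0, 0, 0, 0.5, 0, 0, 0, 0, 0, 0, 0.3, 0, 0, 0, 0, 0, 0, 0, 0, 0, 0, 0, 0, 0, 0, 0, 0, 0, 0, 0, 0, 0, 0, 0, 0, 0, 0, 0, 0, 0, 0, 0, 0, 0, 0, 0, 0, 0, 0, 0, 0, 0, 0]
}}

```text
time_s: 6.52
eef_pos: [415.1, 212.8, 1.9]
tool_rot: [[-0.979, 0.204, 0.0], [0.204, 0.979, 0.001], [-0.0, 0.001, -1.0]]
wrist_force: [-2.7, -1.2, 6.7]
grip_width: 0.574
grip_force: 61.9
```

Emit:
{"api": "carry_out", "payload": {
  "increments": [0, 0, -0.03, 0, 0, 0, 0, 0, 0, -0.07, 0, 0, 0, 0, 0, 0, -0.11, 0, 0, 0, 0, 0, 0, -0.15, 0, 0, 0, 0, 0, 0, -0.19, 0, 0, 0, 0, 0, 0, -0.23, 0, 0, 0, 0, 0, 0, -0.27, 0, 0, 0, 0, 0, 0, -0.32, 0, 0, 0, 0, 0, 0, -0.32, 0, 0, 0, 0, 0, 0, -0.32, 0, 0, 0, 0]
}}

```text
time_s: 7.35
eef_pos: [416.3, 212.8, 325.0]
tool_rot: [[-0.979, 0.204, 0.007], [0.204, 0.979, 0.002], [-0.006, 0.004, -1.0]]
wrist_force: [0.3, 0.8, -0.3]
grip_width: 0.57
grip_force: 62.2
```

```bash
python3 goto.py 540 100 325 168.2;python3 goto.py 623 4 325 168.2
```

```text
t 7.35 pos [416.3 212.8 325. ] yaw 168.22 F [ 0.3  0.8 -0.3] w 0.57 gf 62.17128010466695 q [ 0.21 -0.18  1.75  0.    1.56 -1.15]
inc [-0.1441 -0.0852  0.0006] [0.0037 0.0064 0.0004]
t 7.35 pos [416.3 212.8 325. ] yaw 168.22 F [ 0.3  0.8 -0.3] w 0.57 gf 62.17128010466695 q [ 0.21 -0.18  1.75  0.    1.56 -1.15]
inc [-0.245  -0.1623  0.001 ] [0.0037 0.0064 0.0004]
```

Emit:
{"api": "carry_out", "payload": {
  "increments": [-0.245, -0.162, 0, 0, 0, 0, 0, -0.245, -0.162, 0, 0, 0, 0, 0, -0.245, -0.162, 0, 0, 0, 0, 0, -0.245, -0.162, 0, 0, 0, 0, 0, -0.245, -0.162, 0, 0, 0, 0, 0, -0.245, -0.162, 0, 0, 0, 0, 0, -0.245, -0.162, 0, 0, 0, 0, 0, -0.245, -0.162, 0, 0, 0, 0, 0, -0.245, -0.162, 0, 0, 0, 0, 0, -0.245, -0.162, 0, 0, 0, 0, 0]
}}

```text
time_s: 8.18
eef_pos: [620.3, 4.1, 317.8]
tool_rot: [[-0.979, 0.205, -0.005], [0.205, 0.979, 0.002], [0.006, 0.0, -1.0]]
wrist_force: [-0.1, -0.0, -0.0]
grip_width: 0.572
grip_force: 62.2
```

Emit:
{"api": "carry_out", "payload": {
  "increments": [0, 0, 0, 0, 0, 0, 0, 0, 0, 0, 0, 0, 0, 0, 0, 0, 0, 0, 0, 0, 0]
}}

```text
time_s: 8.43
eef_pos: [620.6, 4.9, 320.3]
tool_rot: [[-0.979, 0.203, -0.001], [0.203, 0.979, 0.0], [0.001, 0.0, -1.0]]
wrist_force: [0.2, -0.3, -0.1]
grip_width: 0.567
grip_force: 62.2
```

```bash
python3 goto.py 623 4 325 168.2; python3 - <<'E'
from h import *
p,d=imaging.snapshot("side"); cv2.imwrite("pics/s4.png",cv2.resize(p[90:240,190:390,::-1],(800,600),interpolation=cv2.INTER_CUBIC)); W=cloud("side",d); np.savez("side4.npz",p=p,W=W)
for o in("cap","neck","seal"):
  for r in finder.outline_of("side",o)[:2]:
    m=r["region"]; w=W[m]; print(o,r["score"],r["centre"],m.sum(),np.percentile(w,[3,50,97],axis=0).round().tolist())
f,cx,cy,R,t=cal("side")
def pr(X): q=R@np.array(X,float)+t; return [round(q[0]/q[2]*f+cx,1),round(q[1]/q[2]*f+cy,1)]
print(pr([623,4,279]),pr([623,4,260]),pr([623,4,323]),pr([623,4,338]))
for v in range(125,182,2): print(v,"".join("%4d"%k for k in p[v,270:312:2].mean(1)))
E
```

```text
t 8.4333 pos [620.6   4.9 320.3] yaw 168.3 F [ 0.2 -0.3 -0.1] w 0.567 gf 62.17754904180765 q [-0.19  0.24  1.33  0.    1.57 -1.55]
inc [-0.0025 -0.0004 -0.0047] [ 0.0001 -0.0013  0.0017]
cap 0.51 [142.1, 286.6] 185 [[595.0, -14.0, 322.0], [601.0, 2.0, 344.0], [627.0, 25.0, 349.0]]
cap 0.49 [225.9, 217.7] 238 [[479.0, 183.0, 1.0], [498.0, 198.0, 27.0], [522.0, 229.0, 33.0]]
neck 0.95 [206.9, 289.6] 3526 [[nan, nan, nan], [nan, nan, nan], [nan, nan, nan]]
seal 0.56 [171.9, 297.1] 80 [[598.0, -19.0, 253.0], [616.0, -11.0, 259.0], [643.0, 17.0, 262.0]]
seal 0.27 [143.3, 285.4] 192 [[595.0, -14.0, 320.0], [601.0, 3.0, 343.0], [634.0, 29.0, 349.0]]
[np.float64(293.6), np.float64(163.6)] [np.float64(293.5), np.float64(170.1)] [np.float64(293.9), np.float64(148.1)] [np.float64(294.0), np.float64(142.6)]
125   98  98  93  88  86  78  64  13  21  25  17  34  43  83  75  49  19  17  45  36   7
127   89  90  90  93  94 100  75  11  18  25  29  25  15  25  30  18  32  19  22  23  36
129   91  93  99  98  94  94  80  45  28  23  28  31  24  25  64  37   4  23   7  22  49
131   96  98  98  92  92  
[... 1587 characters left out ...]
6 174 173 172 171 171 155 152 164 143 133 131 122 123 127  90 100 101 102  98
169  111 125 169 172 174 173 172  86  84 147 158 153 140 134 123  85  42  81  99  92  95
171  114 120 172 174 171 175 173  79  18  65 109 117 116 103  79  27  29 116 103  95  94
173  117 115 159 177 172 170 150  70  23  19  43  46  63  44  15   6  31 131 161 133 110
175  113 125 169 172 163 147 139  89  51  14  21  20  26  17  17  38  55 110 127 151 158
177  117 135 170 149 145 148 147  90  69  69  63  57  53  51  67  59  58  89 124 118 141
179  118 157 154 146 146 153 157 137  80  66  71  69  68  68  69  61  78  91 106 118 108
181  156 160 136 141 140 148 152 156 125  91  83  77  78  85  82  93  94  93  95 111 107
```

View pics/s4.png

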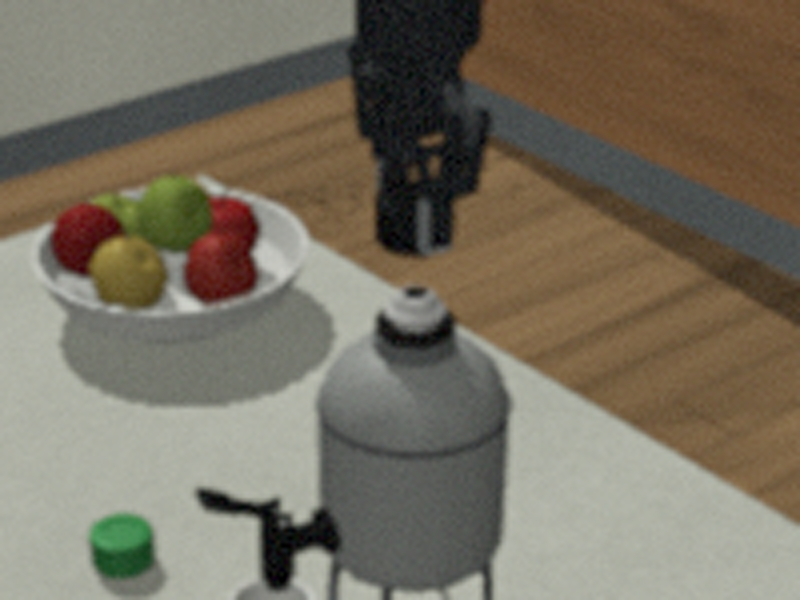

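The cap is held level above the neck: the cap spans columns 376–452 in the crop and the seal ring 378–455. A quick fit in the depth direction gives the final correction.

```bash
python3 - <<'E'
from h import *
from scipy.optimize import least_squares
W=np.load("side4.npz")["W"]; p=np.load("side4.npz")["p"]; W0=np.load("side0.npz")["W"]
def fit(P,r,g): return least_squares(lambda q:np.hypot(*(P[:,:2]-q).T)-r,g,loss="soft_l1").x.round(1)
def sel(W,lo,hi,rad,c0=270,c1=320):
    m=np.zeros(W.shape[:2],bool); m[100:260,c0:c1]=1
    return W[m&(W[...,2]>lo)&(W[...,2]<hi)&(np.hypot(W[...,0]-622,W[...,1]-4)<rad)]
P=sel(W,324,346,32,270,294); print("cap front",len(P),fit(P,25,[620,5]), P.min(0).round(),P.max(0).round())
for X in(W,W0):
    for lo,hi,r in((254,259,26.5),(241,251,27.5),(120,190,65)):
        P=sel(X,lo,hi,r+12); print(lo,len(P),fit(P,r,[622,4]))
W=np.load("side0.npz")["W"]; m=(W[...,2]>8)&(W[...,2]<26)&(np.hypot(W[...,0]-415,W[...,1]-212)<32); P=W[m]; print("cap0 side",len(P),fit(P,25,[415,212]))
E
```

```text
cap front 95 [620.5   5.3] [593. -18. 324.] [625.  32. 346.]
254 45 [624.6   8.2]
241 78 [623.7   7.6]
120 1005 [623.8   7.6]
254 42 [624.4   8. ]
241 73 [624.    7.3]
120 1008 [623.8   7.7]
cap0 side 84 [415.1 216.5]
```

Emit:
{"api": "carry_out", "payload": {
  "increments": [-0.0026, 0.001, 0, 0, 0, 0, 0, -0.0026, 0.001, 0.012, 0, 0, 0, 0, -0.0026, 0.001, 0.024, 0, 0, 0, 0, -0.0026, 0.001, 0.034, 0, 0, 0, 0, -0.0026, 0.001, 0.042, 0, 0, 0, 0, -0.0026, 0.001, 0.045, 0, 0, 0, 0, -0.0026, 0.001, 0.045, 0, 0, 0, 0, -0.0026, 0.001, 0.045, 0, 0, 0, 0]
}}

```text
time_s: 9.3
eef_pos: [623.9, 4.4, 275.0]
tool_rot: [[-0.979, 0.204, -0.002], [0.204, 0.979, 0.001], [0.002, 0.0, -1.0]]
wrist_force: [-0.1, 2.0, 0.8]
grip_width: 0.569
grip_force: 62.3
```

```bash
python3 goto.py 623 4 270 168.2; python3 - <<'E'
from h import *
from scipy.optimize import least_squares
def fit(P,r,g): return least_squares(lambda q:np.hypot(*(P[:,:2]-q).T)-r,g,loss="soft_l1").x.round(1)
ps=[];Ws=[]
for i in range(4):
    p,d=imaging.snapshot("side"); ps.append(p.astype(float)); Ws.append(d)
p=np.mean(ps,0).astype(np.uint8); d=np.median(Ws,0); W=cloud("side",d)
cv2.imwrite("pics/s5.png",cv2.resize(p[130:205,245:345,::-1],(800,600),interpolation=cv2.INTER_CUBIC))
def sel(lo,hi,rad,c0,c1):
    m=np.zeros(W.shape[:2],bool); m[100:260,c0:c1]=1
    return W[m&(W[...,2]>lo)&(W[...,2]<hi)&(np.hypot(W[...,0]-622,W[...,1]-4)<rad)]
for c0,c1 in((285,293),(287,295),(270,294)):
  for lo,hi,r in((278,298,25),(254,259,26.5),(241,251,27.5),(120,190,65)):
    P=sel(lo,hi,r+6,c0,c1); u=np.array([.617,.787]); s=P[:,:2]@u; l=P[:,:2]@np.array([.787,-.617]); 
    print(c0,lo,len(P),"axis depth est",np.round(np.median(s+np.sqrt(np.maximum(r*r-(l-(623*.787-5*.617))**2,0))),1))
print("TCP depth",get_obs()["eef_pos"][:2]@np.array([.617,.787]))
E
```

```text
t 9.3 pos [623.9   4.4 275. ] yaw 168.23 F [-0.1  2.   0.8] w 0.569 gf 62.34093736857176 q [-0.19  0.26  1.39  0.    1.49 -1.55]
inc [ 0.0008 -0.0006  0.005 ] [ 0.0001 -0.002   0.0005]
285 278 58 axis depth est 389.4
285 254 15 axis depth est 389.9
285 241 28 axis depth est 390.3
285 120 174 axis depth est 390.7
287 278 58 axis depth est 389.4
287 254 15 axis depth est 390.7
287 241 27 axis depth est 390.5
287 120 175 axis depth est 390.6
270 278 71 axis depth est 389.4
270 254 21 axis depth est 389.9
270 241 38 axis depth est 390.2
270 120 530 axis depth est 390.2
TCP depth 388.15138025600993
```

View pics/s5.png

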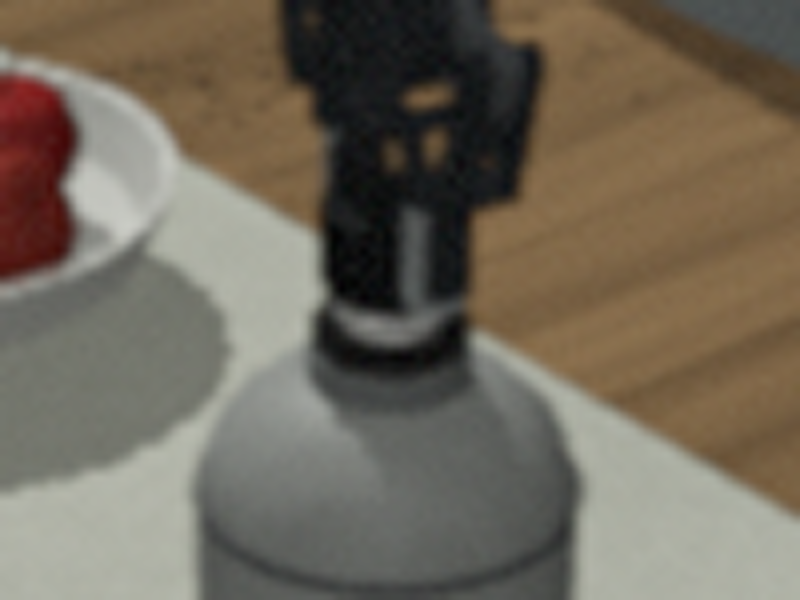

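The held cap (cols 324–470) sits about 0.7 px right of the seal (316–467) and slightly nearer the camera. Correction: about (-0.6, +1.4) mm. After that I press down to the bead.

Emit:
{"api": "carry_out", "payload": {
  "increments": [0.0009, 0.0013, 0, 0, -0.002, 0, 0, 0.0009, 0.0013, 0, 0, -0.002, 0, 0, 0.0009, 0.0013, 0.002, 0, -0.002, 0, 0, 0.0009, 0.0013, 0.004, 0, -0.002, 0, 0, 0.0009, 0.0013, 0.004, 0, -0.002, 0, 0]
}}

```text
time_s: 9.92
eef_pos: [624.1, 5.8, 272.5]
tool_rot: [[-0.979, 0.204, 0.003], [0.204, 0.979, -0.0], [-0.003, 0.001, -1.0]]
wrist_force: [1.1, 1.9, 5.6]
grip_width: 0.57
grip_force: 62.9
```

Emit:
{"api": "carry_out", "payload": {
  "increments": [0.0004, 0.0004, 0.003, 0, 0.002, 0, 0, 0.0004, 0.0004, 0.006, 0, 0.002, 0, 0, 0.0004, 0.0004, 0.008, 0, 0.002, 0, 0, 0.0004, 0.0004, 0.01, 0, 0.002, 0, 0, 0.0004, 0.0004, 0.01, 0, 0.002, 0, 0]
}}

```text
time_s: 10.33
eef_pos: [623.1, 5.9, 260.4]
tool_rot: [[-0.979, 0.205, -0.002], [0.205, 0.979, 0.0], [0.002, -0.0, -1.0]]
wrist_force: [1.2, 0.1, 2.8]
grip_width: 0.568
grip_force: 62.7
```

Clicked (force dropped to 2.8 N at z = 260). Next I squeeze the seal.

Emit:
{"api": "carry_out", "payload": {
  "increments": [0, 0, 0, 0, 0, 0, 0, 0, 0, 0.002, 0, 0, 0, 0, 0, 0, 0.004, 0, 0, 0, 0, 0, 0, 0.005, 0, 0, 0, 0, 0, 0, 0.006, 0, 0, 0, 0, 0, 0, 0.006, 0, 0, 0, 0, 0, 0, 0.006, 0, 0, 0, 0]
}}

```text
time_s: 10.92
eef_pos: [623.2, 5.9, 257.5]
tool_rot: [[-0.979, 0.204, -0.0], [0.204, 0.979, -0.001], [0.0, -0.001, -1.0]]
wrist_force: [-3.2, 0.4, 12.1]
grip_width: 0.566
grip_force: 63.5
```

Emit:
{"api": "carry_out", "payload": {
  "increments": [0, 0, 0.002, 0, 0, 0, 0, 0, 0, 0.004, 0, 0, 0, 0, 0, 0, 0.005, 0, 0, 0, 0, 0, 0, 0.005, 0, 0, 0, 0, 0, 0, 0.005, 0, 0, 0, 0]
}}

```text
time_s: 11.33
eef_pos: [623.3, 5.8, 256.7]
tool_rot: [[-0.979, 0.204, 0.002], [0.204, 0.979, -0.001], [-0.002, -0.001, -1.0]]
wrist_force: [-12.0, 1.9, 28.0]
grip_width: 0.568
grip_force: 65.2
```

```bash
python3 - <<'E'
from h import *
ps=[imaging.snapshot("side")[0].astype(float) for i in range(4)]
p=np.mean(ps,0).astype(np.uint8); cv2.imwrite("pics/s6.png",cv2.resize(p[130:250,210:370,::-1],(800,600),interpolation=cv2.INTER_CUBIC))
s=get_obs(); print(s["time_s"],s["eef_pos"],s["wrist_force"],s["grip_force"])
E
```

```text
11.5333 [623.31929252   5.86206248 256.70420999] [-11.59218562   0.90514885  28.02965047] 65.19589086994529
```

View pics/s6.png

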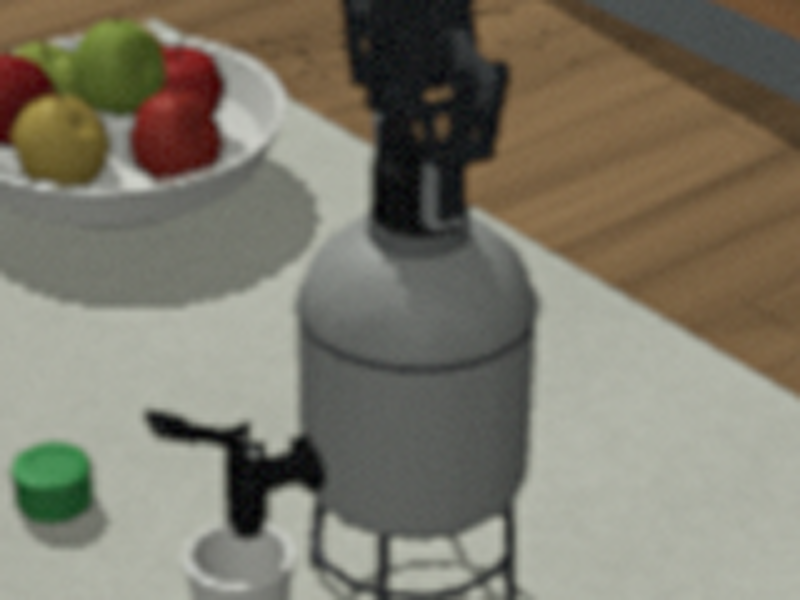

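The cap is fully down on the collar (cols 372–467), centred on the tank (300–535). The lever is up, the cup is in place, and the fingers are pushing with 28 N.

```bash
python3 -c "
from plant import manip; print(manip.hand_in())"
```

```text
the job is handed in; nothing more can be done
None
```

I handed the job in with the tap lever pushed to its stop and sprung shut, and the cap clicked on and held with about 28 N, which by force and position is the seal's stop. The hand-in returned no verdict.

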